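# Restock the sprung tin feeder along its guide wall

### The job

Restock the tin feeder with the loose flat tin: slide it sideways until you feel it press lightly (a few newtons, under 10) on the long guide wall in front of the lane, then push it along that wall, in past the sprung gate and against the tin inside, until the gate has sprung shut behind it; then let go, so that the gate holds the row. Thin tins dent: feel for the hard stop just beyond the gate's click, never push over 20 N, never lift or tip the tin, and leave the feeder and the other things where they are.

Things in the scene. Friction and masses are not known exactly. Their poses are not given: they have to be found in the camera images.
- tin: the loose flat round tin to be loaded, 86.4 mm across, 40 mm high, 0.14 to 0.22 kg, standing flat in front of the feeder, a little off the guide wall; too wide to grip. Pushed obliquely against the wall it binds and the force climbs. Origin: centre of its underside; it has no marked heading
- stock_tin: an identical tin already in the feeder's lane, resting on the gate at its near end and on the sprung pusher at its far end. Origin: centre of its underside
- feeder: aluminium tin feeder, fixed: a lane without a floor between a long guide wall and a low near wall. Origin: on the worktop at the lane's mouth. x: into the lane; y: across, from guide wall to near wall; z up. The guide wall (x = -120 to +221 mm, 49 mm high, 4 mm thick) is clamped by nuts at a setting that the poses do not tell: inner face anywhere from y = -44.4 to -56.4 mm
- near_corner (a point): front end of the feeder's near wall, on the worktop (feeder x = 34, y = 44.4 mm). From here the near wall, 33 mm high, runs into the lane; in front of it and of the gate the guide wall is the only wall (its first 15 mm bend back), the other side is open worktop. Foot plates 3 mm thick lie outside the walls, to 87 mm (guide side, clamp nuts 13 mm high) and 66 mm (near side)
- hard_stop (a point): rubber-nosed rigid stop pin at the lane's end, feeder x = 187.8, y = 0, z = 22 mm: the row ends on it, with the new tin's centre at x = 58 mm. The gate shuts behind the new tin once its centre is past x = 38.5 mm (tin on the guide wall, widest setting) to 54.5 mm (narrowest setting), or 57 mm if it is on the near wall. Released, the row comes 1 to 8 mm back on to the gate, to x = 37 to 52 mm
- gate (a joint): one-way gate at the mouth: a sprung steel flap 29 mm long, 32 mm high, on an upright post (40 mm high) at feeder x = 2, y = 53 mm. 0 = shut, its tip at x = 13, y = 26 mm, locked against tins coming out; a tin going in swings it aside (rad, to 0.4 to 0.95). Its spring needs under 1 N at the tip
- gate_tip (a point): the tip of the gate flap, 20 mm above the worktop
- pusher (a joint): sprung black pusher behind the stock tin, 54 mm high, spring 4 to 5 N. About -0.014 to 0 with one tin in the lane, grows in m as the row is pushed back: 0.072 to 0.087 with two tins on the gate, 0.093 on the stop. Sliding two tins in takes about 6 to 12 N, rising steeply at the stop. Let go before the gate is shut, it drives the row out again
- red_mug: red mug, 72 mm high, a bystander, left front
- blue_mug: blue mug, 70 mm high, a bystander, left front
- tape_roll: roll of tape lying flat, 104 mm across, 25 mm high, a bystander to the right
- matchbox: matchbox 36 x 52 x 16 mm, a bystander to the right
- small_tin: smaller, taller tin, 57 mm across, 72 mm high, a bystander to the right (not the one to load)
Not all that is in view belongs to the job. Leave any turquoise look-alike of the tin alone.

How it is judged:
By the outcome, as a careful person would: the job done as asked, in the order asked, and still so for the second after the job is handed in, with the robot touching nothing.
It also fails if it takes over 67 s, if anything falls off the work surface, if the arm or the gripper's body presses on something with over 40 N, if the wrist force passes 120 N, or if a joint passes its speed limit or range.

### The arm

A 6-joint arm with a two-finger parallel gripper is mounted at the origin on a cart in front of the work surface, level with it; the furniture and walls round the work are solid. World frame = base frame: x ahead of the robot, y to its left, z up, the work surface at z = 0. Lengths are in mm, angles in rad, forces in N, time in s.
With the tool pointing down it reaches from about 350 to 875 mm from the base axis. Payload 4.2 kg.
Tool frame: the origin (TCP) lies midway between the tips of the shut fingers; the grasp point (between the pads) lies 19 mm behind it; z points along the fingers, y is the line along which they close (so a half turn about z gives the same grasp; the last joint's range is limited). The gripper opens to 87 mm and grips with 3 to 60 N. Pads are 19 mm wide; open, the fingers measure 117 mm over their backs; the gripper's body (75 mm by 190 mm) begins 51 mm behind the grasp point.
Start: joints at [0.259, 0.385, 0.008, 0, -1.194, -0.259], TCP at [624.979, 0.025, 222.55] pointing down, gripper open.
Joint ranges: [-3.14, 3.14], [-1.21, 2.06], [-1.07, 1.41], [-3.16, 2.05], [-2.99, -0.16], [-3.1, 3.1]. Speed limits (rad/s): [2.79, 2.79, 3.14, 3.14, 3.14, 3.14].

### API

Orientations are given as a rotation vector (axis times angle).
In Python, from rig import readout, grab_frame, workorder gives the robot as it stands.
- The arm moves only by the tool apply_moves, never from a script. Its argument "motion" is one flat list of numbers, 7 for each row, row after row: the shift along the world's x, y, z in mm, then the turn, a rotation vector about the world's x, y, z in degrees, then the finger opening in mm, from 0 to 87. A call has exactly 8 rows; each row is the pose to reach, as a shift and turn from the pose commanded when the call began; what a row does not reach only later rows make up. A row lasts 1/8 s, in which the tool goes at most 62.5 mm and 10.7 degrees, less where a joint would pass 70% of its speed; a pose out of reach is approached as far as the arm can. A call with a gripper value outside its range is refused whole. The fingers move at their own pace and stop on an object; "newtons" is the grip in N (left out, the last holds). Time passes only in rows, so rows that repeat a pose let the fingers close, or fill a call up. It gives the time, the measured TCP pose, the force, the opening and the grip force at its end, in the units of the state.
- readout.get_state(): the state, without advancing time (a new reading comes with each control period).
- grab_frame(name): name is "scene" or "side" or "wrist"; returns a dict with "color" (400x640x3 uint8, red, green, blue), "K" (3x3 intrinsics, pixels), "D" ([k1, k2, p1, p2, k3] as OpenCV has them; the pictures are not rectified), "extrinsics" (4x4, takes a point from camera to world coordinates); the wrist camera has in their place "hand_eye" (4x4, takes a point from camera to tool coordinates, whose origin is the TCP and whose axes are the flange's). Camera axes: x right, y down, z forward; pixel columns grow to the right and rows downward; lengths in mm; the calibration is good to about 2 mm. A picture is of the moment at which its call begins: read the wrist's pose just before it. There is no depth.
- workorder.hand_in(): hands the job in; it is judged then, once.
The state is a dict: "time_s": time; "qpos": joint angles; "dq": joint speeds; "tau": joint torques, N m; "eef_pos": TCP position; "tool_rot": TCP orientation; "force": force on the tool from outside, world axes, zero at the start; "moment": the same for the moment, N m; "finger_gap": finger opening in mm; "finger_force": force on a finger pad.
Only numpy, scipy, OpenCV 4.12 (cv2) and the standard library are available. Lean on these libraries where they do the work, as an engineer would, in place of code of your own. Each camera call takes 0.05 s, during which the arm holds its last target. There are 200 camera calls.

## Working session

There is one attempt and no reset: what is moved stays moved. The work goes in short steps, Python scripts to look and compute and a tool call to move; the robot and the scene stay as the last step left them, time stands still between calls to the robot, and variables do not carry over. Pictures are saved under pics/ and viewed, at most 12 in all, crops included, and the job is handed in when it is done.

Besides the shell and the picture viewer there is one more tool, called after "Call:" by a JSON object that holds its "api" and its "payload", one argument or row to a line. apply_moves: Moves the arm, as the interface text tells. Its arguments: {"type":"object","properties":{"motion":{"type":"array","items":{"type":"number"}},"newtons":{"type":"number"}},"required":["motion"]}

```bash
mkdir -p pics; ls; cat > h.py <<'E'
import numpy as np,cv2
from rig import readout,grab_frame,workorder
def cam(name):
    s=readout.get_state(); f=grab_frame(name)
    if 'extrinsics' in f: T=np.array(f['extrinsics'])
    else:
        W=np.eye(4);W[:3,:3]=cv2.Rodrigues(np.array(s['tool_rot'],float))[0];W[:3,3]=s['eef_pos'];T=W@np.array(f['hand_eye'])
    return f['color'],np.array(f['K'],float),np.array(f['D'],float),T
def save(im,n,s=1): cv2.imwrite('pics/'+n,cv2.resize(im[...,::-1],None,fx=s,fy=s))
def ray(c,uv):
    _,K,D,T=c
    p=cv2.undistortPoints(np.array(uv,float).reshape(-1,1,2),K,D).reshape(-1,2)
    d=np.c_[p,np.ones(len(p))]@T[:3,:3].T
    return T[:3,3],d
def plane(c,uv,z):
    o,d=ray(c,uv); return (o+d*((z-o[2])/d[:,2])[:,None])[:,:2]
def proj(c,P):
    _,K,D,T=c
    Ti=np.linalg.inv(T);return cv2.projectPoints(np.array(P,float).reshape(-1,1,3),cv2.Rodrigues(Ti[:3,:3])[0],Ti[:3,3],K,D)[0].reshape(-1,2)
def tri(l):
    A=np.zeros((3,3));b=np.zeros(3)
    for c,uv in l:
        o,d=ray(c,uv);d=d[0]/np.linalg.norm(d[0]);M=np.eye(3)-np.outer(d,d);A+=M;b+=M@o
    return np.linalg.solve(A,b)
E
python3 - <<'E'
from h import *
import pickle
C={n:cam(n) for n in('scene','side','wrist')}
pickle.dump(C,open('c0.pkl','wb'))
for n in C: save(C[n][0],n+'0.png',1.25); print(n,C[n][3].round(2).tolist())
print(readout.get_state())
E
```

```text
pics
scene [[-0.87, -0.29, 0.39, 20.09], [-0.49, 0.54, -0.69, 845.12], [-0.01, -0.79, -0.61, 672.76], [0.0, 0.0, 0.0, 1.0]]
side [[0.86, -0.3, 0.42, -62.83], [-0.52, -0.47, 0.71, -704.71], [-0.02, -0.83, -0.56, 700.14], [0.0, 0.0, 0.0, 1.0]]
wrist [[-1.0, 0.0, -0.0, 624.47], [0.0, 0.96, 0.27, -72.75], [0.0, 0.27, -0.96, 383.53], [0.0, 0.0, 0.0, 1.0]]
{'time_s': 0.15, 'qpos': array([ 2.58598518e-01,  3.85379013e-01,  6.94571425e-03, -3.16109227e-04,
       -1.19397785e+00, -2.58586827e-01]), 'dq': array([-0.00061001, -0.00144327,  0.0042892 ,  0.0006338 , -0.00280829,
        0.00117988]), 'tau': array([ 3.86667998e-04, -3.91052306e+01,  1.87588084e+01,  4.22235444e+00,
        1.23758311e-02, -1.38926293e-04]), 'eef_pos': array([6.24559031e+02, 6.22741540e-03, 2.21719092e+02]), 'tool_rot': array([ 2.22044215e+00, -2.22067500e+00, -1.67363107e-03]), 'force': array([-0.91047381,  0.67161684, -0.41927446]), 'moment': array([-0.01838278,  0.04770069,  0.08155726]), 'finger_force': 0.0, 'finger_gap': 86.87336028557816}
```

View pics/scene0.png

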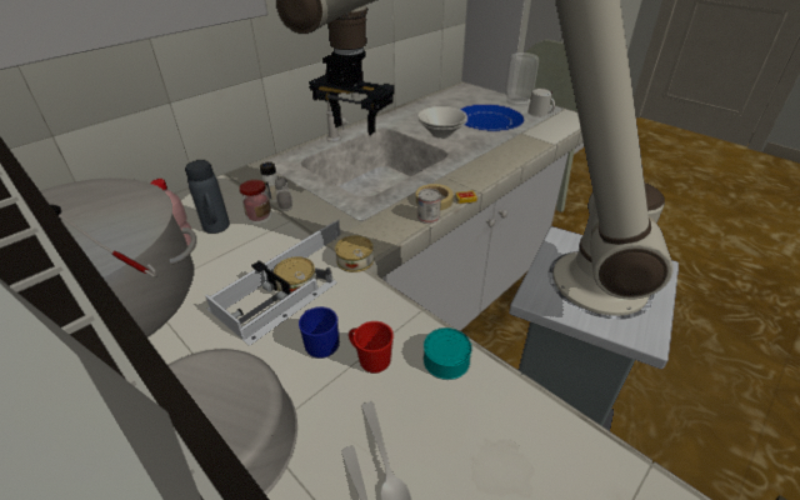

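View pics/side0.png

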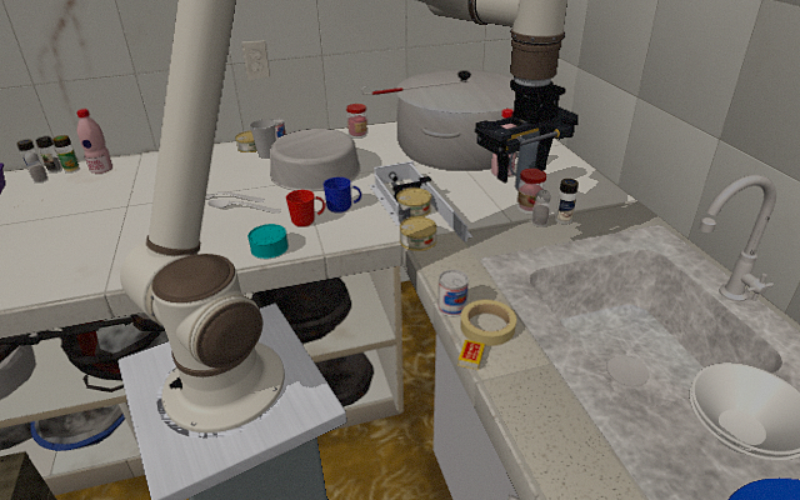

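View pics/wrist0.png

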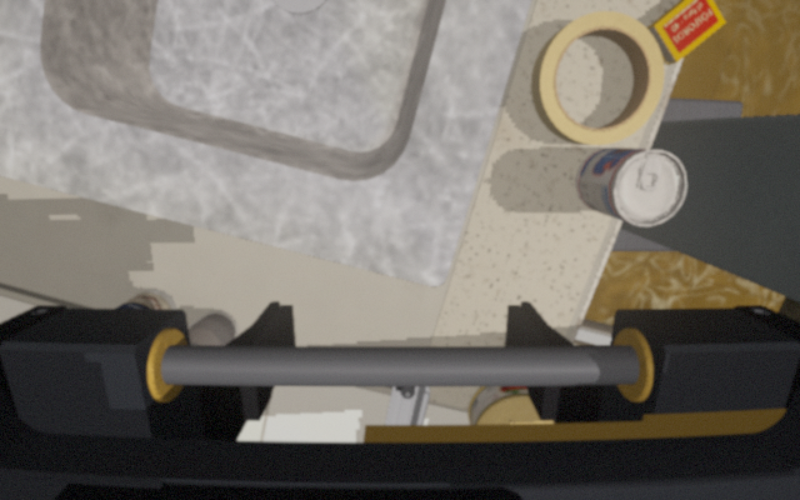

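Scene (1.25×): loose tin at about (354,252), stock tin (294,272), near wall front, mugs at (320,333) and (373,347), and a turquoise decoy at (447,353). Side: loose tin at (418,233), stock tin (414,202), guide wall running from (470,235) up to (385,170). The gripper covers most of the wrist view.

```bash
python3 - <<'E'
from h import *
import pickle
C=pickle.load(open('c0.pkl','rb'))
s=C['scene'];d=C['side']
for n,a,b in [('tin',(354,243),(419,226)),('stock',(294,268),(414,195)),('red',(373,347),(301,207)),('blue',(320,333),(339,194)),('small',(429,204),(453,292)),('guidefrontTop',(338,224),(468,222))]:
    print(n,tri([(s,np.array(a)/1.25),(d,np.array(b)/1.25)]).round(0))
a=s[0][165:285,150:310]; b=d[0][120:210,290:390]
save(a,'cs.png',5); save(b,'cd.png',6)
E
```

```text
tin [511. 188.  43.]
stock [579. 319.  41.]
red [318. 418.  41.]
blue [425. 434.  36.]
small [438. -45.  40.]
guidefrontTop [601. 135.  42.]
```

View pics/cs.png

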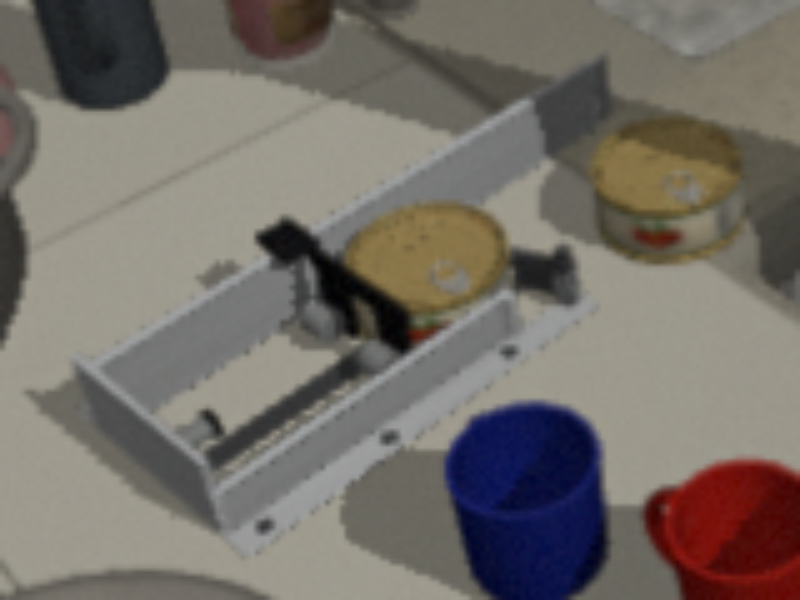

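View pics/cd.png

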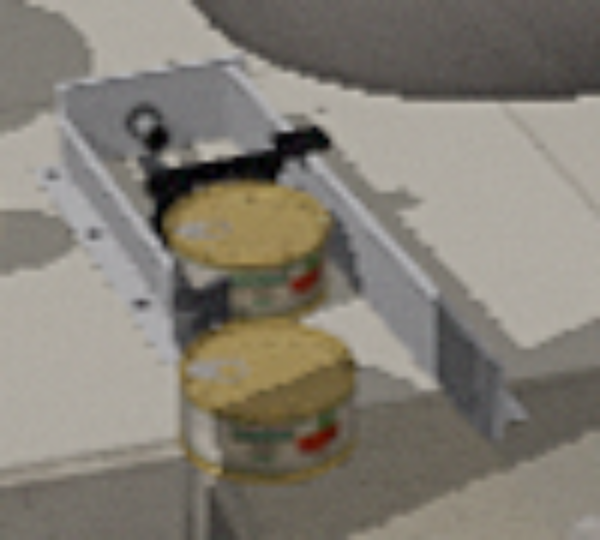

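Both crops (scene ×5 from (150,165), side ×6 from (290,120)) show the pieces well. Loose-tin lid centre is at about (668,165) / (268,368), and the stock lid at (428,250) / (247,222). Guide wall top runs (85,362)→(604,60) / (235,65)→(500,375). The near wall's front top is (512,292) / (172,268), and the gate post top is (566,250) in the scene crop.

```bash
python3 - <<'E'
from h import *
import pickle
C=pickle.load(open('c0.pkl','rb'))
s=C['scene'];d=C['side']
S=lambda u,v:np.array([u/5+150-.4,v/5+165-.4]); D=lambda u,v:np.array([u/6+290-.4,v/6+120-.4])
P={}
for n,a,b in [('tin',(668,165),(268,368)),('stock',(428,250),(247,222)),('nearfront top',(512,292),(172,268)),('farguide',(85,362),(235,65)),('farnear',(212,470),(63,92)),('guide tip',(604,60),(523,412)),('shade edge',(536,100),(437,292)),('nearplate front',(597,303),(172,360))]:
    P[n]=tri([(s,S(*a)),(d,D(*b))]);e=[proj(s,P[n])-S(*a),proj(d,P[n])-D(*b)]
    print(n,P[n].round(1),np.round(e,1).tolist())
ang=lambda a,b:np.degrees(np.arctan2(*(b-a)[1::-1]))
for z in (33,): 
  q=plane(s,[S(512,292),S(218,495)],z);r=plane(d,[D(172,268),D(63,92)],z);print('near',q.round(1),ang(*q),r.round(1),ang(*r))
q=plane(s,[S(85,362),S(535,100)],49);r=plane(d,[D(235,65),D(437,292)],49);print('guide',q.round(1),ang(*q),r.round(1),ang(*r))
# lid masks
for n,c,roi in (('scene',s,(165,195,265,305)),('side',d,(170,205,318,352))):
  y0,y1,x0,x1=roi;h=cv2.cvtColor(c[0],cv2.COLOR_RGB2HSV)[y0:y1,x0:x1]
  m=((h[...,0]>14)&(h[...,0]<28)&(h[...,1]>95)).astype(np.uint8)
  k=cv2.findContours(m,0,1)[0];k=cv2.convexHull(max(k,key=cv2.contourArea));e=cv2.fitEllipse(k)
  print(n,e,plane(c,[np.array(e[0])+[x0,y0]],40).round(1))
E
```

```text
tin [509.6 193.6  37.9] [[[0.1, 0.1]], [[0.1, -0.1]]]
stock [577.8 319.3  39.9] [[[0.5, 0.5]], [[0.4, -0.5]]]
nearfront top [528.3 314.4  28.9] [[[0.1, 0.1]], [[0.1, -0.1]]]
farguide [666.3 472.7  46. ] [[[0.6, 0.7]], [[0.4, -0.5]]]
farnear [562.8 493.1  45.8] [[[-0.2, -0.2]], [[-0.1, 0.1]]]
guide tip [606.7 115.9  25.9] [[[1.1, 1.3]], [[1.2, -1.4]]]
shade edge [604.4 190.6  49.9] [[[-0.2, -0.3]], [[-0.2, 0.3]]]
nearplate front [504.4 275.9   1.1] [[[0.0, 0.0]], [[0.0, -0.0]]]
near [[525.7 317.5]
 [559.3 496.2]] 79.35118720273421 [[524.  307.7]
 [575.7 517.1]] 76.12489433626217
guide [[666.2 473.5]
 [604.3 190.8]] -102.3644043554965 [[659.8 464.6]
 [606.8 192.8]] -101.04015464676974
scene ((17.978593826293945, 29.266313552856445), (11.482386589050293, 26.19237518310547), 88.64303588867188) [[517.8 182.8]]
side ((16.692522048950195, 10.391461372375488), (20.740142822265625, 29.254316329956055), 80.51768493652344) [[509.8 192.2]]
```

The lane points at about 78°, with the feeder origin near (562,270) and the tin near (510,193), about 45 mm off the wall. I'll move so that the wrist camera looks straight down on the mouth.

Call:
{"api": "apply_moves", "payload": {
  "motion": [-10,50,20,0,0,-3,40,-20,105,30,0,0,-6,0,-30,160,30,0,0,-9,0,-45,215,30,0,0,-12,0,-55,265,30,0,0,-12,0,-65,300,30,0,0,-12,0,-65,300,30,0,0,-12,0,-65,300,30,0,0,-12,0]
}}

```text
time_s: 1.15
eef_pos: [559.9, 299.6, 252.2]
tool_rot: [1.976, -2.441, 0.0]
force: [0.1, 0.4, -1.1]
finger_gap: 15.2
finger_force: 0.0
```

```bash
python3 - <<'E'
from h import *
import pickle
c=cam('wrist');pickle.dump(c,open('w1.pkl','wb'));save(c[0],'w1.png',1.25)
s=readout.get_state();print(s['time_s'],s['eef_pos'],s['tool_rot'],s['force'])
E
```

```text
1.2 [560.07000586 299.15580008 252.38380565] [ 1.97565878e+00 -2.44184292e+00  1.05689832e-04] [ 0.33249048 -0.59303053 -0.20259735]
```

View pics/w1.png

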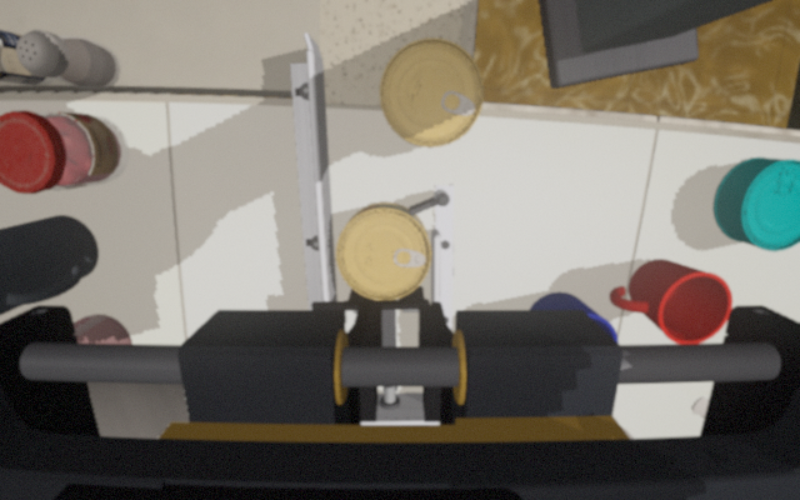

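The wrist view (1.25×) is clear. The loose tin lid is centred at (432,93), the stock lid at (384,253). The guide wall's top inner edge runs (317,70)→(333,295), the gate post is at (443,199) with its tip at about (412,213), and the near wall front is at about (447,188).

```bash
python3 - <<'E'
from h import *
import pickle
c=pickle.load(open('w1.pkl','rb'));C=pickle.load(open('c0.pkl','rb'))
h=cv2.cvtColor(c[0],cv2.COLOR_RGB2HSV)
def lid(y0,y1,x0,x1):
  g=cv2.cvtColor(c[0],cv2.COLOR_RGB2GRAY)[y0:y1,x0:x1]
  hh=h[y0:y1,x0:x1];m=((hh[...,0]>13)&(hh[...,0]<30)&(hh[...,1]>70)).astype(np.uint8)
  m=cv2.morphologyEx(m,cv2.MORPH_OPEN,np.ones((5,5)))
  k=cv2.convexHull(max(cv2.findContours(m,0,1)[0],key=cv2.contourArea))
  e=cv2.fitEllipse(k);return np.array(e[0])+[x0,y0],e[1]
for n,r in(('tin',(25,120,300,378)),('stock',(160,242,268,347))):
  e=lid(*r);p=plane(c,[e[0]],40);print(n,e,p.round(1))
print('hand tin',plane(c,[np.array([432,93])/1.25],40),'stock',plane(c,[np.array([384,253])/1.25],40))
# wall edges on rows: dark->bright profile
for v in (60,90,120,150,180,210,230):
  g=c[0][v,235:275].mean(1); print(v,g.astype(int).tolist())
T=tri([(c,np.array([432,93])/1.25),(C['scene'],np.array([668/5+149.6,165/5+164.6])),(C['side'],np.array([268/6+289.6,368/6+119.6]))]);print('tri tin',T)
for n,p,z in(('post',(443,199),40),('tip',(412,213),32),('nearfront',(447,188),33),('w1',(317,70),49),('w2',(333,295),49)):
  print(n,plane(c,[np.array(p)/1.25],z).round(1))
E
```

```text
tin (array([344.74604416,  73.13268661]), (81.78759002685547, 86.41143035888672)) [[510.5 193.7]]
stock (array([306.48756027, 203.13858032]), (74.85199737548828, 77.0129623413086)) [[579.  320.2]]
hand tin [[509.92617503 195.05336148]] stock [[577.98507023 319.52495184]]
60 [168, 169, 171, 171, 173, 172, 170, 171, 171, 169, 165, 170, 191, 200, 198, 179, 151, 128, 111, 99, 94, 92, 91, 106, 127, 144, 145, 146, 146, 145, 145, 146, 146, 147, 145, 146, 145, 147, 141, 136]
90 [167, 172, 172, 173, 173, 174, 176, 177, 176, 173, 172, 173, 168, 165, 170, 167, 156, 138, 117, 100, 93, 97, 92, 94, 98, 127, 157, 170, 171, 170, 169, 170, 171, 166, 169, 168, 169, 168, 169, 167]
120 [168, 171, 175, 178, 176, 174, 175, 176, 178, 176, 178, 174, 174, 177, 175, 172, 171, 169, 156, 137, 118, 103, 98, 92, 97, 100, 107, 141, 163, 168, 170, 169, 171, 169, 168, 169, 171, 169, 169, 168]
150 [172, 170, 170, 168, 172, 175, 178, 177, 178, 179, 177, 178, 175, 175, 176, 175, 175, 184, 198, 206, 208, 197, 180, 159, 156, 154, 152, 155, 168, 189, 203, 209, 210, 208, 208, 208, 208, 208, 207, 208]
180 [172, 171, 172, 171, 172, 171, 175, 177, 178, 177, 179, 178, 178, 175, 174, 175, 175, 175, 173, 183, 198, 206, 207, 198, 178, 161, 157, 145, 128, 113, 122, 152, 168, 172, 171, 172, 170, 171, 169, 172]
210 [170, 171, 171, 170, 170, 171, 170, 171, 171, 172, 176, 176, 176, 176, 177, 176, 174, 176, 175, 173, 170, 179, 196, 208, 206, 196, 175, 154, 128, 106, 97, 106, 128, 153, 159, 156, 149, 150, 154, 148]
230 [169, 171, 170, 170, 170, 169, 170, 169, 170, 172, 174, 176, 174, 174, 172, 173, 173, 172, 172, 173, 174, 172, 176, 188, 203, 207, 200, 182, 161, 154, 148, 139, 119, 120, 151, 164, 170, 170, 169, 170]
tri tin [509.67516101 194.18384202  37.8575743 ]
post [[517.3 282.9]]
tip [[546.2 290.6]]
nearfront [[511.5 275.1]]
w1 [[596.8 159.4]]
w2 [[630.7 345.9]]
```

```bash
python3 - <<'E'
from h import *
import pickle
c=pickle.load(open('w1.pkl','rb'))
t=plane(c,[(250.5,60),(257.5,150),(259.2,180),(261.3,210),(262.7,230)],49)
b=plane(c,[(259,60),(260.5,90),(261.7,120),(263.3,150),(265.7,180),(268.8,230)],0)
for p in(t,b):
  l=cv2.fitLine(p.astype(np.float32),2,0,.01,.01).ravel();l=l if l[1]>0 else np.r_[-l[:2],l[2:]];print(p.round(1).tolist(),np.degrees(np.arctan2(l[1],l[0])),l)
  n=np.array([-l[1],l[0]])
  for nm,q in(('tin',(510.3,194)),('stock',(578.7,320)),('post',(517,283))): print(nm,(np.array(q)-l[2:])@n,(np.array(q)-(517,283))@l[:2]+2)
E
```

```text
[[600.8, 162.3], [616.1, 250.7], [622.4, 282.2], [628.6, 315.2], [633.0, 338.1]] 79.59365 [1.8062805e-01 9.8355150e-01 6.2017181e+02 2.6970715e+02]
tin 94.38975247536035 -86.74629160910844
stock 49.87396356854765 49.53615604490042
post 103.87585353944633 2.0
[[598.9, 155.6], [605.2, 187.7], [612.1, 220.8], [618.9, 255.1], [625.1, 291.1], [637.2, 354.4]] 79.10403 [1.8902631e-01 9.8197204e-01 6.1622711e+02 2.4410782e+02]
tin 94.54576584393898 -86.66198773235082
stock 51.19619358475125 49.995888824760925
post 104.78989486689488 2.0
```

The guide wall runs at 79.2° with its inner face at about feeder y = -51. The tin sits 51 mm off it at feeder x = -87. I'll go down on the open side of the tin.

Call:
{"api": "apply_moves", "payload": {
  "motion": [-40,-30,-30,0,0,0,0,-80,-62,-70,0,0,0,0,-121,-92,-110,0,0,0,0,-121,-92,-155,0,0,0,0,-121,-92,-200,0,0,0,0,-121,-92,-230,0,0,0,0,-121,-92,-240,0,0,0,0,-121,-92,-240,0,0,0,0]
}}

```text
time_s: 2.2
eef_pos: [439.4, 207.6, 12.7]
tool_rot: [1.976, -2.442, 0.0]
force: [0.7, 0.1, 0.4]
finger_gap: 0.5
finger_force: 0.0
```

Call:
{"api": "apply_moves", "payload": {
  "motion": [7,-1.3,0,0,0,0,0,14,-2.6,0,0,0,0,0,20,-3.8,0,0,0,0,0,26,-5,0,0,0,0,0,32,-6.1,0,0,0,0,0,38,-7.2,0,0,0,0,0,44,-8.4,0,0,0,0,0,50,-9.5,0,0,0,0,0]
}}

```text
time_s: 3.2
eef_pos: [489.3, 198.4, 12.5]
tool_rot: [1.977, -2.441, -0.0]
force: [-3.6, 0.8, 4.4]
finger_gap: 0.4
finger_force: 2.4
```

```bash
python3 - <<'E'
from h import *
c=cam('scene');save(c[0][150:270,150:330],'s2.png',4)
s=readout.get_state();print(s['time_s'],s['eef_pos'],s['force'])
E
```

```text
3.25 [490.23752147 198.57790505  12.53037273] [-0.27726891 -0.84673664  1.06067101]
```

View pics/s2.png

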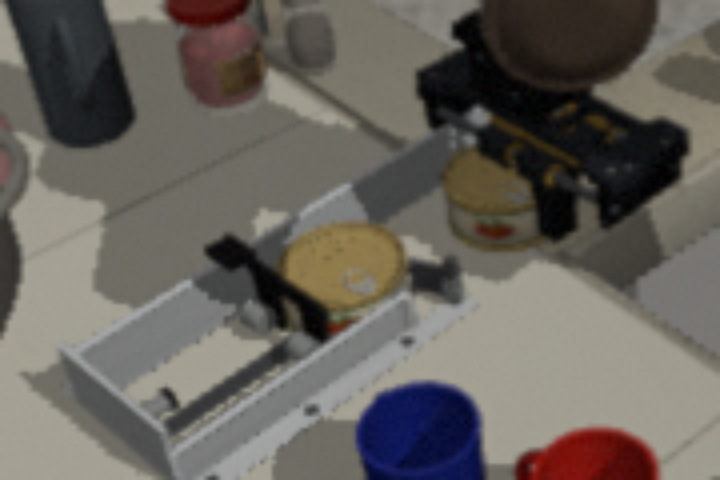

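The tin (490,200 in the crop) is moving ahead of the finger towards the wall and stands upright, with nothing else touched. I'll continue slowly.

Call:
{"api": "apply_moves", "payload": {
  "motion": [1.5,-0.3,0,0,0,0,0,3,-0.6,0,0,0,0,0,4.5,-0.8,0,0,0,0,0,6,-1.1,0,0,0,0,0,7.5,-1.4,0,0,0,0,0,9,-1.7,0,0,0,0,0,10,-1.9,0,0,0,0,0,10,-1.9,0,0,0,0,0]
}}

```text
time_s: 4.25
eef_pos: [499.2, 196.6, 12.5]
tool_rot: [-1.977, 2.441, -0.0]
force: [-0.9, -0.2, 1.4]
finger_gap: 0.4
finger_force: 0.6
```

Call:
{"api": "apply_moves", "payload": {
  "motion": [0.4,-0.1,0,0,0,0,0,0.8,-0.2,0,0,0,0,0,1.2,-0.2,0,0,0,0,0,1.6,-0.3,0,0,0,0,0,2,-0.4,0,0,0,0,0,2,-0.4,0,0,0,0,0,2,-0.4,0,0,0,0,0,2,-0.4,0,0,0,0,0]
}}

```text
time_s: 5.25
eef_pos: [501.0, 196.2, 12.5]
tool_rot: [-1.977, 2.441, -0.0]
force: [-0.9, 0.2, 0.7]
finger_gap: 0.4
finger_force: 0.5
```

Call:
{"api": "apply_moves", "payload": {
  "motion": [0.3,-0.1,0,0,0,0,0,0.6,-0.1,0,0,0,0,0,0.9,-0.2,0,0,0,0,0,1.2,-0.2,0,0,0,0,0,1.5,-0.3,0,0,0,0,0,1.5,-0.3,0,0,0,0,0,1.5,-0.3,0,0,0,0,0,1.5,-0.3,0,0,0,0,0]
}}

```text
time_s: 6.25
eef_pos: [502.5, 195.9, 12.6]
tool_rot: [-1.977, 2.441, -0.0]
force: [-0.5, 0.5, 0.4]
finger_gap: 0.5
finger_force: 0.6
```

Call:
{"api": "apply_moves", "payload": {
  "motion": [0.2,0,0,0,0,0,0,0.4,-0.1,0,0,0,0,0,0.6,-0.1,0,0,0,0,0,0.8,-0.2,0,0,0,0,0,1,-0.2,0,0,0,0,0,1,-0.2,0,0,0,0,0,1,-0.2,0,0,0,0,0,1,-0.2,0,0,0,0,0]
}}

```text
time_s: 7.25
eef_pos: [503.5, 195.7, 12.5]
tool_rot: [-1.977, 2.441, -0.0]
force: [-0.6, -0.3, 0.8]
finger_gap: 0.3
finger_force: 0.6
```

Call:
{"api": "apply_moves", "payload": {
  "motion": [0.2,0,0,0,0,0,0,0.4,-0.1,0,0,0,0,0,0.6,-0.1,0,0,0,0,0,0.8,-0.2,0,0,0,0,0,1,-0.2,0,0,0,0,0,1,-0.2,0,0,0,0,0,1,-0.2,0,0,0,0,0,1,-0.2,0,0,0,0,0]
}}

```text
time_s: 8.25
eef_pos: [504.5, 195.5, 12.6]
tool_rot: [-1.977, 2.441, 0.0]
force: [-1.0, -0.1, -0.1]
finger_gap: 0.5
finger_force: 0.6
```

Call:
{"api": "apply_moves", "payload": {
  "motion": [0.2,0,0,0,0,0,0,0.4,-0.1,0,0,0,0,0,0.6,-0.1,0,0,0,0,0,0.8,-0.2,0,0,0,0,0,0.8,-0.2,0,0,0,0,0,0.8,-0.2,0,0,0,0,0,0.8,-0.2,0,0,0,0,0,0.8,-0.2,0,0,0,0,0]
}}

```text
time_s: 9.25
eef_pos: [505.3, 195.3, 12.6]
tool_rot: [-1.977, 2.441, -0.0]
force: [-1.3, 0.6, 0.5]
finger_gap: 0.6
finger_force: 0.6
```

Call:
{"api": "apply_moves", "payload": {
  "motion": [0.2,0,0,0,0,0,0,0.4,-0.1,0,0,0,0,0,0.6,-0.1,0,0,0,0,0,0.8,-0.2,0,0,0,0,0,1,-0.2,0,0,0,0,0,1,-0.2,0,0,0,0,0,1,-0.2,0,0,0,0,0,1,-0.2,0,0,0,0,0]
}}

```text
time_s: 10.25
eef_pos: [506.3, 195.1, 12.5]
tool_rot: [1.977, -2.441, 0.0]
force: [-0.9, -0.1, 0.2]
finger_gap: 0.7
finger_force: 0.6
```

```bash
python3 - <<'E'
from h import *
c=cam('side');save(c[0][130:220,300:400],'d3.png',6)
s=readout.get_state();print(s['time_s'],s['eef_pos'],s['force'])
E
```

```text
10.3 [506.29592265 195.13875655  12.53798251] [-0.70104017 -0.71462704  0.64637451]
```

View pics/d3.png

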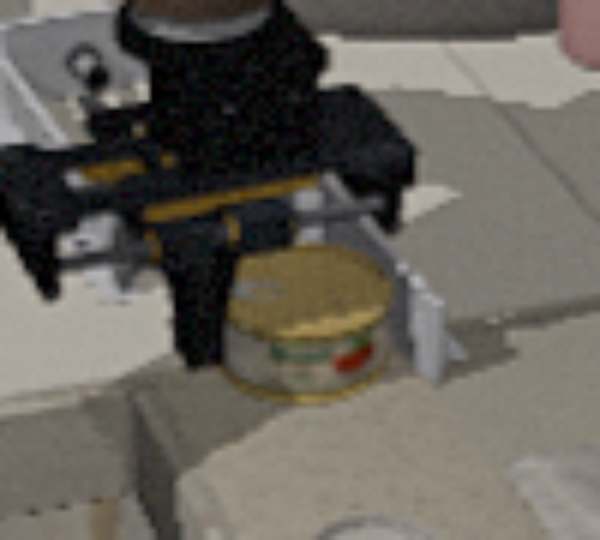

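The tin is upright, with its right rim (392,290) a few mm short of the wall face. I'll continue in fine steps.

Call:
{"api": "apply_moves", "payload": {
  "motion": [0.2,0,0,0,0,0,0,0.4,-0.1,0,0,0,0,0,0.6,-0.1,0,0,0,0,0,0.8,-0.2,0,0,0,0,0,1,-0.2,0,0,0,0,0,1.2,-0.2,0,0,0,0,0,1.2,-0.2,0,0,0,0,0,1.2,-0.2,0,0,0,0,0]
}}

```text
time_s: 11.3
eef_pos: [507.5, 194.9, 12.5]
tool_rot: [-1.977, 2.441, -0.0]
force: [-1.3, 0.5, -0.2]
finger_gap: 0.6
finger_force: 0.6
```

Call:
{"api": "apply_moves", "payload": {
  "motion": [0.2,0,0,0,0,0,0,0.4,-0.1,0,0,0,0,0,0.6,-0.1,0,0,0,0,0,0.8,-0.2,0,0,0,0,0,1,-0.2,0,0,0,0,0,1.2,-0.2,0,0,0,0,0,1.2,-0.2,0,0,0,0,0,1.2,-0.2,0,0,0,0,0]
}}

```text
time_s: 12.3
eef_pos: [508.5, 194.7, 12.5]
tool_rot: [1.977, -2.441, -0.0]
force: [-2.9, 1.6, 1.3]
finger_gap: 0.3
finger_force: 1.6
```

Contact is starting. One small step to confirm it.

Call:
{"api": "apply_moves", "payload": {
  "motion": [0.1,0,0,0,0,0,0,0.2,0,0,0,0,0,0,0.3,0,0,0,0,0,0,0.4,-0.1,0,0,0,0,0,0.4,-0.1,0,0,0,0,0,0.4,-0.1,0,0,0,0,0,0.4,-0.1,0,0,0,0,0,0.4,-0.1,0,0,0,0,0]
}}

```text
time_s: 13.3
eef_pos: [508.6, 194.6, 12.5]
tool_rot: [1.976, -2.441, -0.001]
force: [-4.8, 2.5, 1.6]
finger_gap: 0.5
finger_force: 2.9
```

The wall is felt at about 5 N. Now I'll back off and go round behind the tin, adding a 4° turn so that the push leans slightly towards the wall.

Call:
{"api": "apply_moves", "payload": {
  "motion": [-10,1.9,0,0,0,0,0,-25,3,10,0,0,0,0,-38,-30,40,0,0,-2,0,-20,-70,50,0,0,-4,0,20,-80,40,0,0,-4,0,38,-78,15,0,0,-4,0,38,-75,0,0,0,-4,0,38,-75,0,0,0,-4,0]
}}

```text
time_s: 14.3
eef_pos: [545.3, 119.4, 11.7]
tool_rot: [1.889, -2.506, -0.001]
force: [-0.9, 0.1, 0.5]
finger_gap: 0.6
finger_force: 0.0
```

```bash
python3 - <<'E'
from h import *
import pickle
C=[cam('scene'),cam('side'),cam('wrist')];pickle.dump(C,open('c4.pkl','wb'))
a=cv2.resize(C[0][0][155:255,160:330],None,fx=4,fy=4);b=cv2.resize(C[2][0],(680,425))[:200]
save(np.vstack([a[:,:680],b]),'m4.png')
s=readout.get_state();print(s['time_s'],s['eef_pos'],s['force'])
E
```

```text
14.45 [546.84000629 120.08839175  13.47027715] [-1.17393924 -0.20044577 -0.69969831]
```

View pics/m4.png

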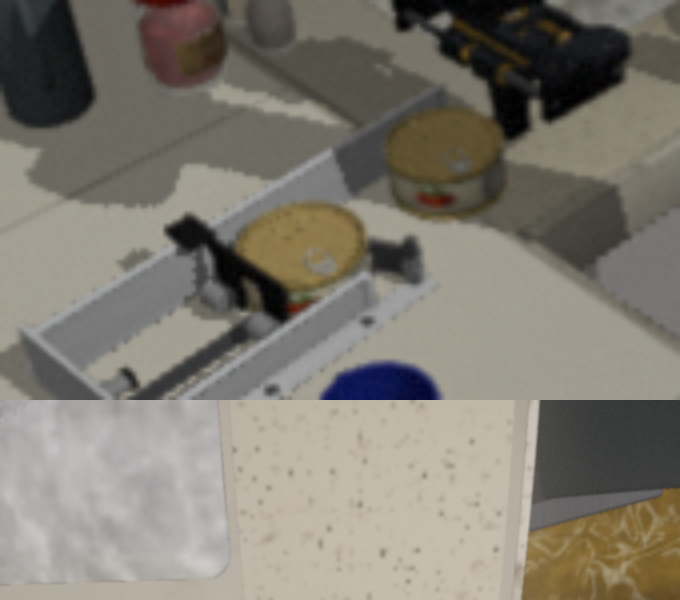

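The tin (lid at about (445,146) in the ×4 crop) stands flat against the guide wall, with the closed fingers behind it and clear. Now its position.

```bash
python3 - <<'E'
from h import *
import pickle
C=pickle.load(open('c4.pkl','rb'))
uv=np.array([445.5/4+160-.4,146/4+155-.4]);p=plane(C[0],[uv],40)[0]
q=plane(pickle.load(open('c0.pkl','rb'))['scene'],[np.array([668/5+149.6,165/5+164.6])],40)[0]
print(p,q,'corrected',p+np.array([510.3,194])-q)
E
```

```text
[556.63861085 187.03614325] [508.58378424 195.38711631] corrected [558.35482661 185.64902694]
```

Call:
{"api": "apply_moves", "payload": {
  "motion": [-3,4.9,0,0,0,0,0,-2.1,9.8,0,0,0,0,0,-1.4,13.7,0,0,0,0,0,-0.6,17.7,0,0,0,0,0,0.1,21.6,0,0,0,0,0,0.9,25.5,0,0,0,0,0,1.6,29.5,0,0,0,0,0,2.5,34.4,0,0,0,0,0]
}}

```text
time_s: 15.45
eef_pos: [549.6, 154.2, 12.5]
tool_rot: [1.89, -2.509, -0.0]
force: [0.8, -2.1, 1.4]
finger_gap: 0.2
finger_force: 0.9
```

Call:
{"api": "apply_moves", "payload": {
  "motion": [0.7,3.4,0,0,0,0,0,1.3,6.9,0,0,0,0,0,2,10.3,0,0,0,0,0,2.6,13.8,0,0,0,0,0,3.3,17.2,0,0,0,0,0,3.9,20.6,0,0,0,0,0,4.6,24,0,0,0,0,0,5.2,27.5,0,0,0,0,0]
}}

```text
time_s: 16.45
eef_pos: [554.8, 181.8, 12.5]
tool_rot: [-1.891, 2.509, 0.0]
force: [-0.8, -0.0, 1.2]
finger_gap: 0.7
finger_force: 0.8
```

Call:
{"api": "apply_moves", "payload": {
  "motion": [0.5,2.5,0,0,0,0,0,0.9,4.9,0,0,0,0,0,1.4,7.4,0,0,0,0,0,1.9,9.8,0,0,0,0,0,2.3,12.3,0,0,0,0,0,2.8,14.7,0,0,0,0,0,3.3,17.2,0,0,0,0,0,3.7,19.6,0,0,0,0,0]
}}

```text
time_s: 17.45
eef_pos: [556.5, 198.0, 12.6]
tool_rot: [1.885, -2.504, 0.001]
force: [-1.8, -8.9, 6.3]
finger_gap: 0.6
finger_force: 4.8
```

It has met the stock tin: about 9 N along the lane, as expected. I'll continue at 2 mm per row.

Call:
{"api": "apply_moves", "payload": {
  "motion": [0.4,2,0,0,0,0,0,0.7,3.9,0,0,0,0,0,1.1,5.9,0,0,0,0,0,1.5,7.9,0,0,0,0,0,1.9,9.8,0,0,0,0,0,2.2,11.8,0,0,0,0,0,2.6,13.8,0,0,0,0,0,3,15.7,0,0,0,0,0]
}}

```text
time_s: 18.45
eef_pos: [559.4, 213.2, 12.5]
tool_rot: [1.884, -2.503, 0.002]
force: [-1.6, -9.6, 7.8]
finger_gap: 0.7
finger_force: 5.3
```

Call:
{"api": "apply_moves", "payload": {
  "motion": [0.4,2,0,0,0,0,0,0.7,3.9,0,0,0,0,0,1.1,5.9,0,0,0,0,0,1.5,7.9,0,0,0,0,0,1.9,9.8,0,0,0,0,0,2.2,11.8,0,0,0,0,0,2.6,13.8,0,0,0,0,0,3,15.7,0,0,0,0,0]
}}

```text
time_s: 19.45
eef_pos: [562.4, 228.7, 12.5]
tool_rot: [1.884, -2.503, 0.002]
force: [-3.1, -10.5, 7.3]
finger_gap: 0.5
finger_force: 5.4
```

```bash
python3 - <<'E'
from h import *
c=cam('scene');save(c[0][155:255,160:310],'s5.png',5)
s=readout.get_state();print(s['time_s'],s['eef_pos'],s['force'])
E
```

```text
19.5 [562.49789029 228.99540667  12.52153212] [-1.39923422 -9.47197594  6.34874974]
```

View pics/s5.png

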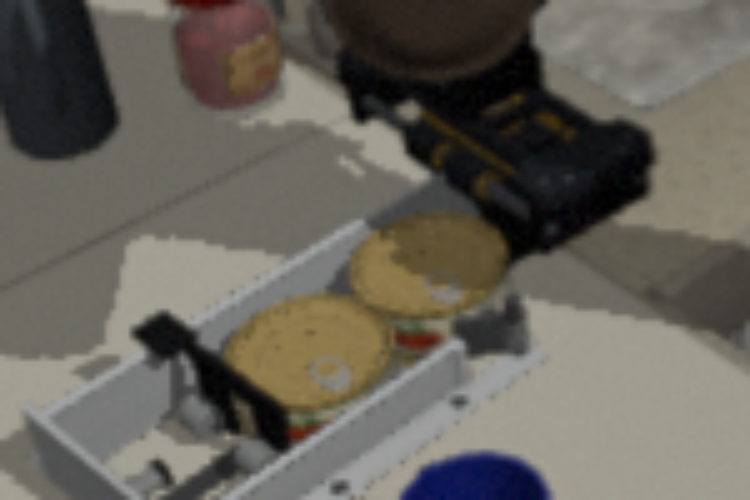

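The row is moving. The new tin (430,263) is at the gate and on the guide wall, and the stock tin (305,350) is against the pusher. Two more measured strokes.

Call:
{"api": "apply_moves", "payload": {
  "motion": [0.4,2,0,0,0,0,0,0.7,3.9,0,0,0,0,0,1.1,5.9,0,0,0,0,0,1.5,7.9,0,0,0,0,0,1.9,9.8,0,0,0,0,0,2.2,11.8,0,0,0,0,0,2.6,13.8,0,0,0,0,0,3,15.7,0,0,0,0,0]
}}

```text
time_s: 20.5
eef_pos: [565.5, 244.3, 12.5]
tool_rot: [1.884, -2.503, 0.002]
force: [-2.1, -10.6, 6.7]
finger_gap: 0.8
finger_force: 5.4
```

Call:
{"api": "apply_moves", "payload": {
  "motion": [0.4,2,0,0,0,0,0,0.7,3.9,0,0,0,0,0,1.1,5.9,0,0,0,0,0,1.5,7.9,0,0,0,0,0,1.9,9.8,0,0,0,0,0,2.2,11.8,0,0,0,0,0,2.2,11.8,0,0,0,0,0,2.2,11.8,0,0,0,0,0]
}}

```text
time_s: 21.5
eef_pos: [567.8, 256.4, 12.5]
tool_rot: [1.885, -2.504, 0.002]
force: [-1.8, -9.5, 6.4]
finger_gap: 0.3
finger_force: 4.9
```

Call:
{"api": "apply_moves", "payload": {
  "motion": [0.2,1.2,0,0,0,0,0,0.5,2.4,0,0,0,0,0,0.7,3.6,0,0,0,0,0,0.9,4.8,0,0,0,0,0,1.1,6,0,0,0,0,0,1.4,7.2,0,0,0,0,0,1.6,8.4,0,0,0,0,0,1.6,8.4,0,0,0,0,0]
}}

```text
time_s: 22.5
eef_pos: [569.5, 264.6, 12.5]
tool_rot: [1.884, -2.503, 0.003]
force: [-1.4, -10.3, 6.6]
finger_gap: 0.0
finger_force: 5.1
```

Call:
{"api": "apply_moves", "payload": {
  "motion": [0.1,0.6,0,0,0,0,0,0.2,1.2,0,0,0,0,0,0.3,1.8,0,0,0,0,0,0.5,2.4,0,0,0,0,0,0.6,3,0,0,0,0,0,0.7,3.6,0,0,0,0,0,0.7,3.6,0,0,0,0,0,0.7,3.6,0,0,0,0,0]
}}

```text
time_s: 23.5
eef_pos: [570.0, 268.0, 12.5]
tool_rot: [1.884, -2.503, 0.003]
force: [-2.0, -10.9, 6.2]
finger_gap: 0.3
finger_force: 5.3
```

Call:
{"api": "apply_moves", "payload": {
  "motion": [0.1,0.5,0,0,0,0,0,0.2,1,0,0,0,0,0,0.3,1.5,0,0,0,0,0,0.4,2,0,0,0,0,0,0.5,2.5,0,0,0,0,0,0.5,2.5,0,0,0,0,0,0.5,2.5,0,0,0,0,0,0.5,2.5,0,0,0,0,0]
}}

```text
time_s: 24.5
eef_pos: [570.4, 270.4, 12.5]
tool_rot: [1.884, -2.503, 0.003]
force: [-2.3, -10.1, 7.5]
finger_gap: 0.7
finger_force: 5.3
```

Call:
{"api": "apply_moves", "payload": {
  "motion": [0.1,0.4,0,0,0,0,0,0.2,0.8,0,0,0,0,0,0.2,1.2,0,0,0,0,0,0.3,1.6,0,0,0,0,0,0.4,2,0,0,0,0,0,0.4,2,0,0,0,0,0,0.4,2,0,0,0,0,0,0.4,2,0,0,0,0,0]
}}

```text
time_s: 25.5
eef_pos: [570.8, 272.4, 12.5]
tool_rot: [1.884, -2.503, 0.003]
force: [-1.4, -10.3, 6.9]
finger_gap: 0.7
finger_force: 5.4
```

Call:
{"api": "apply_moves", "payload": {
  "motion": [0.1,0.4,0,0,0,0,0,0.2,0.8,0,0,0,0,0,0.2,1.2,0,0,0,0,0,0.3,1.5,0,0,0,0,0,0.3,1.5,0,0,0,0,0,0.3,1.5,0,0,0,0,0,0.3,1.5,0,0,0,0,0,0.3,1.5,0,0,0,0,0]
}}

```text
time_s: 26.5
eef_pos: [571.1, 273.9, 12.5]
tool_rot: [1.884, -2.503, 0.003]
force: [-2.6, -11.5, 6.2]
finger_gap: 0.4
finger_force: 5.4
```

Call:
{"api": "apply_moves", "payload": {
  "motion": [0.1,0.4,0,0,0,0,0,0.2,0.8,0,0,0,0,0,0.2,1.2,0,0,0,0,0,0.3,1.5,0,0,0,0,0,0.3,1.5,0,0,0,0,0,0.3,1.5,0,0,0,0,0,0.3,1.5,0,0,0,0,0,0.3,1.5,0,0,0,0,0]
}}

```text
time_s: 27.5
eef_pos: [571.4, 275.3, 12.5]
tool_rot: [1.884, -2.503, 0.003]
force: [-2.8, -10.1, 7.0]
finger_gap: 0.1
finger_force: 5.4
```

Call:
{"api": "apply_moves", "payload": {
  "motion": [0.1,0.4,0,0,0,0,0,0.2,0.8,0,0,0,0,0,0.2,1.2,0,0,0,0,0,0.2,1.2,0,0,0,0,0,0.2,1.2,0,0,0,0,0,0.2,1.2,0,0,0,0,0,0.2,1.2,0,0,0,0,0,0.2,1.2,0,0,0,0,0]
}}

```text
time_s: 28.5
eef_pos: [571.6, 276.6, 12.5]
tool_rot: [1.884, -2.503, 0.003]
force: [-1.7, -10.7, 7.2]
finger_gap: 0.4
finger_force: 5.4
```

Call:
{"api": "apply_moves", "payload": {
  "motion": [0.1,0.4,0,0,0,0,0,0.2,0.8,0,0,0,0,0,0.2,1.2,0,0,0,0,0,0.2,1.2,0,0,0,0,0,0.2,1.2,0,0,0,0,0,0.2,1.2,0,0,0,0,0,0.2,1.2,0,0,0,0,0,0.2,1.2,0,0,0,0,0]
}}

```text
time_s: 29.5
eef_pos: [571.7, 277.1, 12.5]
tool_rot: [1.883, -2.502, 0.003]
force: [-1.7, -12.0, 7.3]
finger_gap: 0.5
finger_force: 6.1
```

Call:
{"api": "apply_moves", "payload": {
  "motion": [0,0.3,0,0,0,0,0,0.1,0.6,0,0,0,0,0,0.1,0.6,0,0,0,0,0,0.1,0.6,0,0,0,0,0,0.1,0.6,0,0,0,0,0,0.1,0.6,0,0,0,0,0,0.1,0.6,0,0,0,0,0,0.1,0.6,0,0,0,0,0]
}}

```text
time_s: 30.5
eef_pos: [571.7, 277.1, 12.6]
tool_rot: [1.882, -2.502, 0.004]
force: [-2.3, -13.7, 7.2]
finger_gap: 0.2
finger_force: 6.8
```

```bash
python3 - <<'E'
from h import *
c=cam('scene');d=cam('side');a=cv2.resize(c[0][165:245,170:290],None,fx=4,fy=4);b=cv2.resize(d[0][120:200,290:380],None,fx=4,fy=4)
cv2.imwrite('pics/m6_unviewed.png',np.hstack([a,b])[...,::-1])
s=readout.get_state();print(s['time_s'],s['eef_pos'],s['force'])
E
```

```text
30.6 [571.664695   277.13716532  12.54013857] [ -1.38180715 -13.49710979   8.73963835]
```

The hard stop is felt: force 10.7 → 13.7 N with no motion. I'll release slowly and watch whether the gate takes over.

Call:
{"api": "apply_moves", "payload": {
  "motion": [-0.4,-2,0,0,0,0,0,-0.7,-4,0,0,0,0,0,-1.1,-6,0,0,0,0,0,-1.5,-8,0,0,0,0,0,-1.9,-10,0,0,0,0,0,-2.2,-12,0,0,0,0,0,-2.6,-14,0,0,0,0,0,-2.6,-14,0,0,0,0,0]
}}

```text
time_s: 31.6
eef_pos: [571.2, 268.1, 12.4]
tool_rot: [1.89, -2.509, 0.0]
force: [-0.3, -3.4, -0.5]
finger_gap: 0.5
finger_force: 1.7
```

Still 3.4 N, so either the row hasn't settled onto the gate yet or it's following me. I'll hold here and use the last view on the gate.

```bash
python3 - <<'E'
from h import *
c=cam('scene');d=cam('side');a=cv2.resize(c[0][170:240,170:280],None,fx=7,fy=7)
b=cv2.resize(cv2.imread('pics/m6_unviewed.png')[:,:480],None,fx=.6,fy=.6);
o=np.zeros((490+100,770,3),np.uint8);o[:490]=a
# strip: gate region at stop
z=cv2.imread('pics/m6_unviewed.png')[:,:,::-1][100:200,280:480];o[490:590,:200]=z
w=cv2.imread('pics/m6_unviewed.png')[:,:,::-1][150:250,480:680];o[490:590,220:420]=w
cv2.imwrite('pics/m7.png',o[...,::-1])
s=readout.get_state();print(s['time_s'],s['eef_pos'],s['force'])
E
```

```text
31.7 [571.18984171 268.09818035  12.43207947] [-0.25341586 -3.9486756   0.60040347]
```

View pics/m7.png

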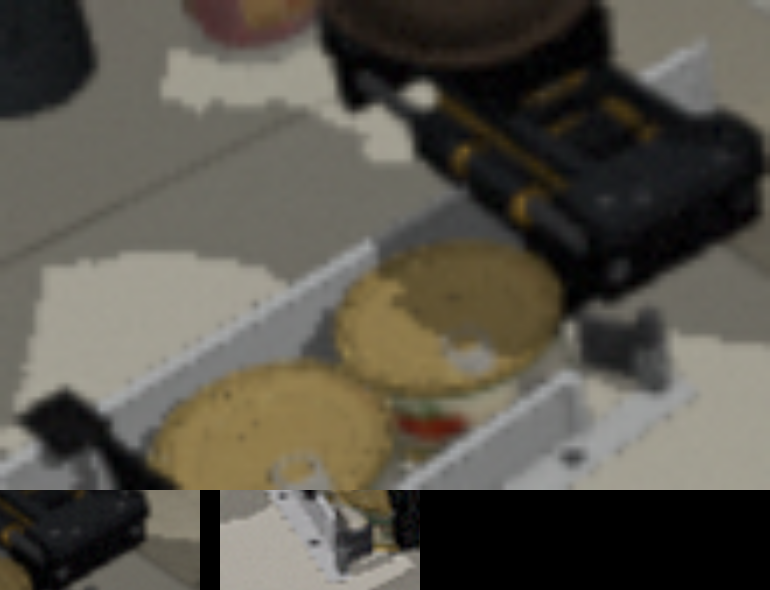

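The gate flap (585–660, 320–365) reaches across the lane from its post, as it did at the start, with the new tin beyond it. I'll check its shape in numbers against the first image.

```bash
python3 - <<'E'
from h import *
import pickle
a=pickle.load(open('c0.pkl','rb'))['scene'][0];b=cam('scene')[0]
for im in(a,b): print(im[212:226,248:268].mean(2).astype(int),'\n')
E
```

```text
[[ 99  74  82 129 151 151 150 151 150 151 150 152 149 148 142 143 132 108
  102  99]
 [107  88  87 120 149 151 151 149 152 151 151 154 152 143 130 138 148 141
  130 106]
 [105  89  81 108 109 112 127 134 146 151 150 151 138  97  78  91 125 150
  149 143]
 [104  87  70  91  72  65  78  82  95  98 110 128 106  58  52  69 116 148
  151 150]
 [108  89  70  77  59  41  41  43  50  55  59  68  59  34  37  53  92 138
  152 152]
 [ 97  74  76  65  44  33  30  36  35  33  37  31  32  36  43  46  73 120
  150 151]
 [ 95  79  80  76  72  37  33  33  34  34  33  32  32  30  36  44  64 114
  150 149]
 [ 77  84  77  94  99  44  32  27  33  30  31  29  37  45  39  55  81 118
  150 148]
 [ 84  78  84  92  86  40  33  31  29  30  28  31  44  57  60  75  76 112
  148 153]
 [ 79  81  93  94  82  46  35  32  31  31  30  32  47  69  64  76  76  99
  135 150]
 [ 81  89 107 111  83  51  55  51  48  39  35  29  45  63  67  75  86 100
  136 150]
 [ 88 111 152 152 124  86 101  98  94  89  74  59  50  59  69  67  78 102
  133 137]
 [119 151 156 149 145 120 142 134 108 103  98  95  87  66  66  65  67  96
  131 
[... 583 characters left out ...]
  71 113
  135 110]
 [ 64  73  93 120  82  40  32  32  34  36  31  29  32  33  34  46  68 117
  151 148]
 [ 82  94  93 107 100  45  34  35  33  32  29  31  40  46  41  54  84 122
  156 155]
 [100 102  98  94  93  41  32  35  27  30  31  31  45  61  61  76  79 114
  153 155]
 [107 106  98  83  86  52  36  33  33  29  28  32  49  69  65  77  77 104
  141 155]
 [108 112 112 103  89  77  64  53  48  37  35  31  46  65  70  78  89 103
  139 154]
 [112 130 157 154 130  99 102  99  90  76  70  52  50  61  72  69  80 104
  137 141]
 [128 158 160 152 151 136 146 138 109 103 100  95  88  70  67  69  67 100
  137 151]
 [156 143 115 117 132 140 156 155 147 136 111 106 102  93  77  63  75 116
  151 158]]
```

The flap is pixel-for-pixel where it was at the start: shut. I'll finish the release.

Call:
{"api": "apply_moves", "payload": {
  "motion": [-0.2,-1,0,0,0,0,0,-0.4,-2,0,0,0,0,0,-0.6,-3,0,0,0,0,0,-0.7,-4,0,0,0,0,0,-0.9,-5,0,0,0,0,0,-1.1,-6,0,0,0,0,0,-1.1,-6,0,0,0,0,0,-1.1,-6,0,0,0,0,0]
}}

```text
time_s: 32.75
eef_pos: [570.6, 262.9, 12.7]
tool_rot: [-1.89, 2.508, 0.0]
force: [0.1, -0.6, -1.0]
finger_gap: 0.6
finger_force: 0.6
```

The force is gone, so the gate holds the row. I'll back away and lift.

Call:
{"api": "apply_moves", "payload": {
  "motion": [-2,-10,0,0,0,0,0,-5,-25,0,0,0,0,0,-9,-45,0,0,0,0,0,-12,-65,10,0,0,0,0,-14,-75,50,0,0,0,0,-14,-90,100,0,0,0,0,-14,-120,140,0,0,0,0,-14,-150,150,0,0,0,0]
}}

```text
time_s: 33.75
eef_pos: [557.6, 111.3, 167.0]
tool_rot: [-1.887, 2.503, -0.003]
force: [0.3, 0.3, -1.1]
finger_gap: 0.5
finger_force: 0.0
```

```bash
python3 - <<'E'
from h import *
import pickle
b=cam('scene');im=b[0]
a=pickle.load(open('c0.pkl','rb'))['scene'][0]
print('gate diff',np.abs(im[217:225,253:266].astype(int)-a[217:225,253:266]).mean())
h=cv2.cvtColor(im,cv2.COLOR_RGB2HSV);m=((h[...,0]>13)&(h[...,0]<28)&(h[...,1]>95)).astype(np.uint8)
m[:195]=0;m[245:]=0;m[:,:180]=0;m[:,260:]=0
m=cv2.morphologyEx(m,cv2.MORPH_CLOSE,np.ones((3,3)))
n,_,st,ce=cv2.connectedComponentsWithStats(m)
for i in range(1,n):
  if st[i,4]>80: print(st[i],ce[i],plane(b,[ce[i]],40))
s=readout.get_state();print(s['time_s'],s['eef_pos'],s['force'])
E
```

```text
gate diff 2.58974358974359
[ 193  204   58   41 1158] [221.8402418  223.66753022] [[587.33379566 363.18789495]]
33.8 [556.79686369 108.37755146 166.91323453] [-0.530019   -1.02810709  1.51712623]
```

```bash
python3 -c "
from rig import workorder;print(workorder.hand_in())"
```

```text
the job is handed in; nothing more can be done
None
```

The job is handed in, but no verdict came back: the tin was slid onto the guide wall at about 5 N and pushed in to the hard stop at about 14 N along the lane. The gate then shut and held the row, and the arm ended clear at about 34 s.

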